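# Stack the crucibles and hold the turntable's index plunger out

### The arm

A 6-joint arm with a two-finger parallel gripper is mounted at the origin on the work surface. World frame = base frame: x ahead of the robot, y to its left, z up, the work surface at z = 0. Lengths are in m, angles in rad, forces in N, time in s.
With the tool pointing down it reaches from about 0.35 to 0.875 m from the base axis. Payload 15.5 kg.
Tool frame: the origin (TCP) lies at the centre of the arm's flange, where the gripper is bolted on; the fingertips stand 173 mm ahead of it and the grasp point (between the pads) lies 155 mm ahead of it; z points along the fingers, x is the direction in which the jaws open and shut, and the axes are right-handed (so a half turn about z gives the same grasp; the last joint's range is limited). The gripper opens to 85 mm and grips with 20 to 120 N. Pads are 22 mm wide; open, the fingers measure 114 mm over their backs; the gripper's body (76 mm by 85 mm) begins 54 mm behind the grasp point. The pads swing forward as they close: fully open they stand 13 mm farther back than shut.
Start: joints at [1.113, 0.494, 1.345, -0, 1.302, -0.096], TCP at [0.221, 0.585, 0.405] pointing down, gripper open.
Joint ranges: [-2.91, 2.91], [-0.82, 2.16], [0.22, 2.67], [-1.22, 4.37], [0.12, 2.79], [-3.08, 3.08]. Speed limits (rad/s): [1.89, 1.89, 2.57, 3.01, 3.01, 3.01].

### API

Orientations are given as a unit quaternion [x, y, z, w].
In Python, from workcell import arm, cams gives the robot as it stands.
- The arm moves only by the tool carry_out, never from a script. Its argument "deltas" is one flat list of numbers, 6 for each row, row after row: the shift along the tool's x, y, z in cm, then the turn, a rotation vector about the tool's x, y, z in degrees. In form: [tx, ty, tz, rx, ry, rz, tx, ty, tz, rx, ry, rz, ...]. A call has 1 to 8 rows; each row is the pose to reach, as a shift and turn from the pose commanded when the call began, along the tool's axes at that moment; what a row does not reach only later rows make up. A row lasts 1/10 s, in which the tool goes at most 50 mm and 8.59 degrees, less where a joint would pass 70% of its speed; a pose out of reach is approached as far as the arm can. A call with a gripper value outside its range is refused whole. "fingers" is the opening, from 0 (shut) to 1 (fully open), set as the call begins (left out, the last holds). The fingers move at their own pace and stop on an object; the grip force is fixed at half the most. Time passes only in rows, so rows that repeat a pose let the fingers close. It gives the time, the measured TCP pose, the force and the opening at its end, in the units of the state.
- arm.observe(): the state, without advancing time (a new reading comes with each control period).
- cams.camera(name): name is "scene" or "top" or "wrist"; returns (picture, depth): 400x640x3 uint8, blue, green, red; 400x640 float32, m along the optical axis (not along the pixel's ray), 0 where there is no reading.
- cams.camera_info(name): a dict with "fx", "fy", "cx", "cy" (pixels), "origin" and "attitude" of the camera in the world. Camera axes: x right, y down, z forward; pixel columns grow to the right and rows downward; lengths in m; the calibration is good to about 2 mm. A picture is of the moment at which its call begins: read the wrist's pose just before it. camera_info takes no time and is no camera call; for the wrist camera it gives the pose at the moment of the call.
- arm.finish_job(): hands the job in, once; it reports no verdict.
The state is a dict: "time": time; "qpos": joint angles; "dq": joint speeds; "effort": joint torques, N m; "ee_pos": TCP position; "eef_rot": TCP orientation; "wrist_force": force on the tool from outside, world axes, zero at the start; "moment": the same for the moment, N m; "finger_gap": finger opening in m.
Only numpy, scipy, OpenCV 4.12 (cv2) and the standard library are available. Lean on these libraries where they do the work, as an engineer would, in place of code of your own. Each camera call takes 0.05 s, during which the arm holds its last target.

### The job

Gently nest the two loose blue crucibles, one after the other, on the crucible that stands in the indexing turntable, so that all three make one straight, fully seated stack. Then grip the black knob of the turntable's sprung index plunger, pull it straight up as far as it goes and finish while still holding it there, pin clear of its hole, so that a colleague can turn the table; do not let go. Leave everything else where it is.

Things in the scene. Friction and masses are not known exactly. Their poses are not given: they have to be found in the camera images.
- turntable: fixed indexing turntable 236 mm across, disc top 45 mm above the shelf; it does not turn in this job. Origin: its centre on the shelf. Wells (steel rings 41 mm inside, 49 outside, 6 tall) 70 mm out along its own -y (crucible), +x (weight), -x (empty). On its +y side a grey bracket, 34 mm wide, 98 mm tall, carries the plunger 96 mm from the centre
- well (a point): centre of the turntable's crucible well, on the disc's top face, 45 mm above the shelf; the standing crucible's underside rests here
- crucible_base: cobalt blue porcelain stacking crucible, one of three alike, 54 mm tall, 0.14 kg: upper cup 56 mm across, 29 mm tall (wall 3.5, mouth 49, 24 deep) on a solid foot 25 mm tall tapering from 43 to 34 mm across. Origin: centre of underside. Stands in the turntable's well and stays there
- crucible_a: cobalt blue porcelain stacking crucible, one of three alike, 54 mm tall, 0.14 kg: upper cup 56 mm across, 29 mm tall (wall 3.5, mouth 49, 24 deep) on a solid foot 25 mm tall tapering from 43 to 34 mm across. Origin: centre of underside. Stands on the shelf. Nested, its foot enters the mouth below (3 mm play each way) and rests on its floor, 30 mm above the one below
- crucible_b: cobalt blue porcelain stacking crucible, one of three alike, 54 mm tall, 0.14 kg: upper cup 56 mm across, 29 mm tall (wall 3.5, mouth 49, 24 deep) on a solid foot 25 mm tall tapering from 43 to 34 mm across. Origin: centre of underside. Stands on the shelf. Nested, its foot enters the mouth below (3 mm play each way) and rests on its floor, 30 mm above the one below
- knob (a point): black cylindrical knob of the index plunger, 26 mm diameter, 26 mm tall, axis vertical, gripped from above; it cannot turn. Origin: centre of its underside, 112 mm above the shelf when seated (top 138 mm), resting on a steel barrel 23 mm across and 14 mm tall on the bracket
- plunger (a joint): lift of the plunger in m: 0 seated in its hole, 0.022 fully pulled up against its stop. A spring pulls it down with 5 N when seated, rising evenly to about 12 N when fully up; it snaps back when released
- pin_tip (a point): lower end of the plunger's steel pin (10 mm diameter); seated, it is 10 mm inside the disc
- seat (a point): mouth of the plunger's seat hole in the disc's top face
- weight: brass cylindrical weight with a small knob, 37 mm diameter, 40 mm tall, standing in a side well of the turntable; origin at the centre of its underside. Not part of the job
- canister: galvanised screw-top canister, 94 mm diameter, 127 mm tall, origin at the centre of its underside. Not part of the job
- desiccator_lid: domed glass desiccator lid with a top knob, 156 mm diameter, 94 mm tall, origin at the centre of its underside. Not part of the job
- calliper: steel calliper lying flat, 190 mm long, 9 mm high, origin at the middle of its beam, underside. Not part of the job
- magnifier: black hand magnifier lying flat, lens ring 72 mm diameter, handle 100 mm long towards its own -x, 16 mm high; origin at the centre of the lens, underside. Not part of the job
- bung: black rubber stopper, 33 mm diameter, 24 mm tall, standing between the two crucibles; origin at the centre of its underside. Not part of the job
- jar: amber glass jar with white cap, 60 mm diameter, 75 mm tall, origin at the centre of its underside. Not part of the job
Mind the look-alikes: they are no part of the job. What is shaped like the crucible_a but red or turquoise is not meant.

How it is judged:
On the way, in this order (a step that is already met when the one before it is completed fails the run):
1. one loose crucible is nested on the standing one and released (distance between crucible_base and well below 0.007 m and angle between crucible_base's own z axis and vertical below 0.08 rad and contact force between the fingers and crucible_a below 0.1 N and contact force between the fingers and crucible_b below 0.1 N and contact force between the fingers and crucible_base below 0.1 N and ((z of crucible_a in the frame of crucible_base between 0.027 and 0.033 m and horizontal distance between crucible_a and crucible_base below 0.005 m and angle between crucible_a's own z axis and vertical below 0.08 rad) or (z of crucible_b in the frame of crucible_base between 0.027 and 0.033 m and horizontal distance between crucible_b and crucible_base below 0.005 m and angle between crucible_b's own z axis and vertical below 0.08 rad))), for 0.2 s.
2. the other is nested on top of that, all three stacked and released (distance between crucible_base and well below 0.007 m and angle between crucible_base's own z axis and vertical below 0.08 rad and contact force between the fingers and crucible_a below 0.1 N and contact force between the fingers and crucible_b below 0.1 N and contact force between the fingers and crucible_base below 0.1 N and ((z of crucible_a in the frame of crucible_base between 0.027 and 0.033 m and horizontal distance between crucible_a and crucible_base below 0.005 m and angle between each of crucible_a, crucible_b's own z axis and vertical below 0.08 rad and z of crucible_b in the frame of crucible_a between 0.027 and 0.033 m and horizontal distance between crucible_b and crucible_a below 0.005 m) or (z of crucible_b in the frame of crucible_base between 0.027 and 0.033 m and horizontal distance between crucible_b and crucible_base below 0.005 m and angle between each of crucible_b, crucible_a's own z axis and vertical below 0.08 rad and z of crucible_a in the frame of crucible_b between 0.027 and 0.033 m and horizontal distance between crucible_a and crucible_b below 0.005 m))), for 0.2 s.
3. the plunger is pulled up by its knob, to within 4 mm of its stop (value of joint plunger above 0.018 m and contact force between the fingers and plunger above 2 N), for 0.2 s.
At the end, for the whole second after the job is handed in: Crucibles stacked in the well (within 7 mm), untouched: each 27-33 mm above the one below, within 5 mm of concentric, upright within 0.08 rad; fingers hold the plunger's knob (over 2 N) at rest at least 18 mm up of its 22 mm (all of step 2 and all of step 3 and velocity of joint plunger between -0.01 and 0.01 m/s); the arm keeps its last pose, push and grip.
It fails at once if anything not part of the job is disturbed (moved over 30 mm) (distance of any of weight, canister, desiccator_lid, calliper, magnifier, bung, jar from where it was at the start of the episode above 0.03 m).
It fails at once if a crucible is dropped (falls faster than 0.7 m/s out of the fingers, about 25 mm) ((linear speed of crucible_a above 0.7 m/s and contact force between the fingers and crucible_a below 0.05 N) or (linear speed of crucible_b above 0.7 m/s and contact force between the fingers and crucible_b below 0.05 N) or (linear speed of crucible_base above 0.7 m/s and contact force between the fingers and crucible_base below 0.05 N)).
It fails at once if a crucible is tipped over (more than 0.8 rad) (angle between any of crucible_a, crucible_b, crucible_base's own z axis and vertical above 0.8 rad).
It also fails if it takes over 61 s, if anything falls off the work surface, if the arm or the gripper's body presses on something with over 40 N, if the wrist force passes 120 N, or if a joint passes its speed limit or range.

## Working session

There is one attempt and no reset: what is moved stays moved. The work goes in short steps, Python scripts to look and compute and a tool call to move; the robot and the scene stay as the last step left them, time stands still between calls to the robot, and variables do not carry over. Pictures are saved under pics/ and viewed, and the job is handed in when it is done.

Besides the shell and the picture viewer there is one more tool, called after "Emit:" in YAML: its name, and indented under it one key for each argument. carry_out: Moves the arm, as the interface text tells. Its arguments: {"type":"object","properties":{"deltas":{"type":"array","items":{"type":"number"}},"fingers":{"type":"number"}},"required":["deltas"]}

```bash
mkdir -p pics; python3 - <<'E'
from workcell import arm,cams
import cv2,numpy as np,pickle
s=arm.observe();print(s)
for n in ("scene","top","wrist"):
    i=cams.camera_info(n);p,d=cams.camera(n);print(n,i)
    cv2.imwrite(f"pics/{n}0.png",p);np.savez(f"{n}0.npz",p=p,d=d);pickle.dump(i,open(f"{n}0.pkl","wb"))
E
```

```text
{'time': 0.0, 'qpos': array([ 1.11350566e+00,  4.94211637e-01,  1.34612688e+00,  1.15121352e-05,
        1.30249516e+00, -9.54874958e-02]), 'dq': array([-6.41972077e-04,  1.17945686e-05,  4.22502038e-04,  5.27383041e-04,
       -4.88760060e-04, -1.19248534e-03]), 'effort': array([ 9.01676740e-04, -8.82168961e+01, -3.83885407e+01,  1.71640245e-04,
        9.57282056e-03,  8.60302123e-06]), 'ee_pos': array([0.22115068, 0.58441385, 0.40408387]), 'eef_rot': array([ 8.22789031e-01,  5.68346571e-01, -5.44554925e-04,  2.97538699e-04]), 'wrist_force': array([ 0.31962173, -0.627092  ,  0.45960516]), 'moment': array([ 0.03123857,  0.00383403, -0.02153323]), 'finger_gap': 0.08539224731254348}
scene {'fx': 484.3010900079974, 'fy': 484.3010900079974, 'cx': 312.05846653814046, 'cy': 191.50595484092992, 'origin': array([ 1.11214845, -0.25052069,  1.14797001]), 'attitude': array([ 0.81254429,  0.52007813, -0.14426542, -0.2201772 ])}
top {'fx': 520.6536188901836, 'fy': 520.6536188901836, 'cx': 315.06891319482537, 'cy': 215.2699568367769, 'origin': array([ 0.36813682, -0.02099159,  1.60782084]), 'attitude': array([ 0.71391523, -0.69772103,  0.03617488, -0.04692313])}
wrist {'fx': 287.57787059084916, 'fy': 287.57787059084916, 'cx': 323.7284823621148, 'cy': 198.85960894669213, 'origin': array([0.15099981, 0.61082965, 0.37366096]), 'attitude': array([0.81391374, 0.56146824, 0.08415854, 0.12334981])}
```

View pics/scene0.png

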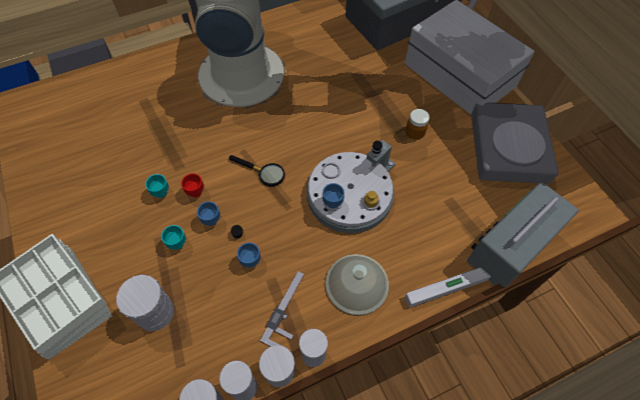

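View pics/top0.png

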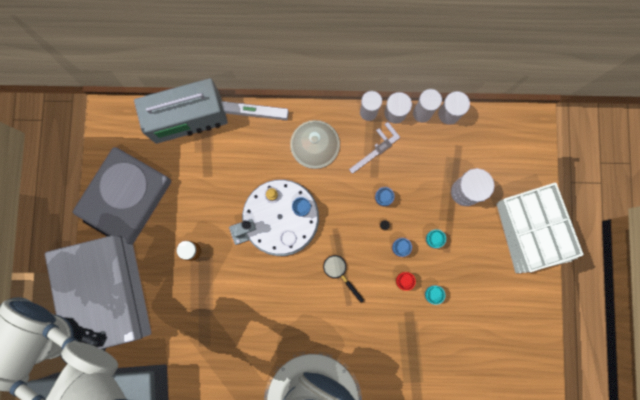

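View pics/wrist0.png

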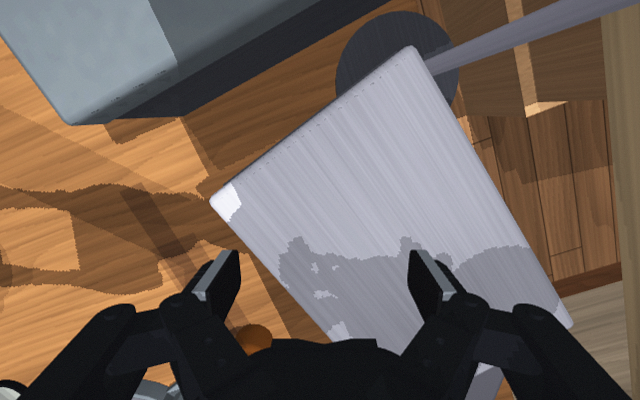

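The scene view shows the loose blue crucibles at (208,213) and (248,254), with the base crucible at (333,195). In the top view they are at (402,247), (386,197) and (302,207). The bung is at (385,225) and the knob at about (246,225).

```bash
cat > h.py <<'E'
import numpy as np,pickle,cv2
from scipy.spatial.transform import Rotation as R
def load(n,k): 
    z=np.load(f"{n}{k}.npz"); return z['p'],z['d'],pickle.load(open(f"{n}{k}.pkl",'rb'))
def snap(n,k):
    from workcell import cams
    i=cams.camera_info(n);p,d=cams.camera(n)
    cv2.imwrite(f"pics/{n}{k}.png",p);np.savez(f"{n}{k}.npz",p=p,d=d);pickle.dump(i,open(f"{n}{k}.pkl","wb"))
    return p,d,i
def cloud(d,i):
    v,u=np.mgrid[0:d.shape[0],0:d.shape[1]]
    c=np.dstack([(u-i['cx'])/i['fx']*d,(v-i['cy'])/i['fy']*d,d])
    return c@R.from_quat(i['attitude']).as_matrix().T+i['origin']
def at(u,v,z,i):
    r=R.from_quat(i['attitude']).apply([(u-i['cx'])/i['fx'],(v-i['cy'])/i['fy'],1])
    return i['origin']+r*(z-i['origin'][2])/r[2]
def circ(P,r=None):
    from scipy.optimize import least_squares
    c0=P[:,:2].mean(0)
    f=(lambda q:np.hypot(P[:,0]-q[0],P[:,1]-q[1])-(q[2] if r is None else r))
    s=least_squares(f,[*c0,.03],loss='soft_l1',f_scale=.002);return s.x
E
python3 - <<'E'
from h import *
for n,w in (("top",{'b':(386,197),'a':(402,247),'base':(302,207)}),("scene",{'a':(208,213),'b':(248,254),'base':(333,195)})):
    p,d,i=load(n,0);C=cloud(d,i);hsv=cv2.cvtColor(p,cv2.COLOR_BGR2HSV)
    m=((hsv[...,0]>100)&(hsv[...,0]<125)&(hsv[...,1]>100)).astype(np.uint8)
    for k,(u,v) in w.items():
        z0=.045 if k=='base' else 0
        mm=np.zeros_like(m);cv2.circle(mm,(u,v),18,1,-1);mm&=m
        P=C[mm>0];t=P[P[:,2]>z0+.047];print(n,k,mm.sum(),P.min(0).round(3),P.max(0).round(3),len(t),circ(t).round(4),circ(t,.0263).round(4), t[:,2].max())
        us=np.argwhere(mm);print(us.min(0),us.max(0))
    if n=='top':
        for nm,(u0,v0,u1,v1,zl,zh) in dict(knob=(225,205,265,250,.128,.15),disc=(235,170,330,265,.04,.05),bung=(375,215,395,235,.018,.03)).items():
            Q=C[v0:v1,u0:u1].reshape(-1,3);Q=Q[(Q[:,2]>zl)&(Q[:,2]<zh)];print(nm,len(Q),Q.mean(0).round(4),Q.min(0).round(3),Q.max(0).round(3))
    x0,y0,x1,y1=(220,170,420,265) if n=='top' else (170,120,410,280)
    cr=p[y0:y1,x0:x1];cv2.imwrite(f"pics/{n}_crop.png",cv2.resize(cr,None,fx=800/cr.shape[1],fy=800/cr.shape[1],interpolation=cv2.INTER_CUBIC))
E
```

```text
top b 221 [ 0.589 -0.229  0.021] [ 0.64  -0.177  0.06 ] 25 [ 0.6136 -0.2027  0.0245] [ 0.6152 -0.2042  0.03  ] 0.06049597717153454
[189 376] [204 392]
top a 239 [ 0.368 -0.283  0.021] [ 0.487 -0.021  1.608] 38 [ 0.462  -0.2559  0.0248] [ 0.4618 -0.2572  0.03  ] 1.60782084314828
[239 393] [255 410]
top base 243 [0.545 0.02  0.067] [0.597 0.07  0.105] 33 [0.5719 0.0457 0.0252] [0.5719 0.0455 0.03  ] 0.10464885262231505
[198 293] [215 310]
knob 69 [0.5106 0.1997 0.1368] [0.498 0.188 0.129] [0.524 0.211 0.142]
disc 2993 [0.5412 0.1113 0.0449] [0.436 0.002 0.04 ] [0.656 0.23  0.05 ]
bung 78 [ 0.5303 -0.2077  0.0233] [ 0.515 -0.221  0.018] [ 0.546 -0.193  0.029]
scene a 397 [ 0.436 -0.282  0.001] [ 1.112 -0.229  1.148] 125 [ 0.4641 -0.2537  0.0257] [ 0.464  -0.2536  0.03  ] 1.1479700140381441
[202 198] [224 218]
scene b 429 [ 0.588 -0.228  0.026] [ 0.645 -0.176  0.06 ] 120 [ 0.6164 -0.2004  0.0258] [ 0.6164 -0.2003  0.03  ] 0.0598453036981188
[243 238] [266 259]
scene base 410 [ 0.546 -0.251  0.05 ] [1.112 0.075 1.148] 125 [0.5738 0.0492 0.0257] [0.5738 0.0493 0.03  ] 1.1479700140381441
[183 323] [207 343]
```

View pics/top_crop.png

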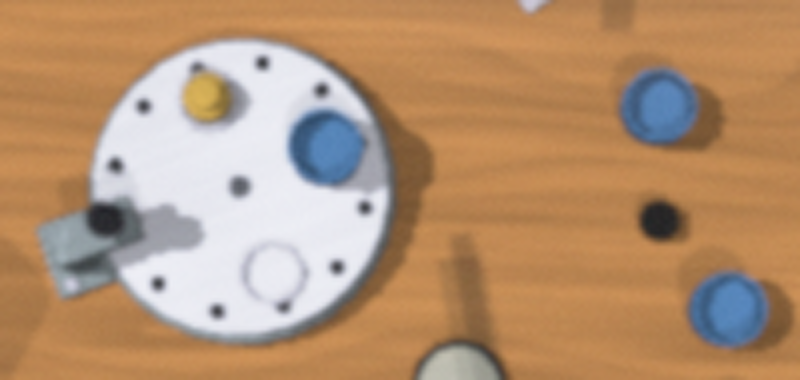

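View pics/scene_crop.png

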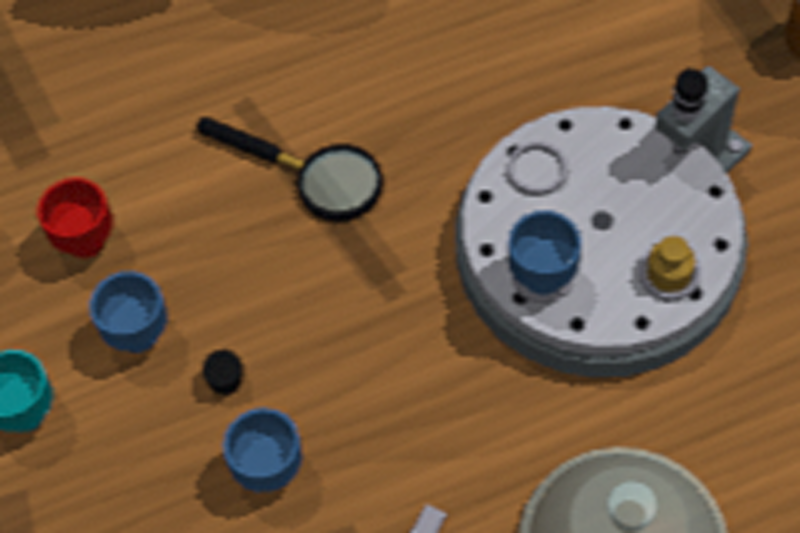

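```bash
cat >> h.py <<'E'
def want(x,y,z,yaw):
    from workcell import arm
    s=arm.observe();a=np.radians(yaw);c,q=np.cos(a),np.sin(a)
    T=np.array([[c,q,0],[q,-c,0],[0,0,-1]]);M=R.from_quat(s['eef_rot']).as_matrix()
    t=M.T@(np.array([x,y,z])-s['ee_pos'])*100
    print('t',s['time'],'gap',round(s['finger_gap'],4),'ee',s['ee_pos'].round(4),'F',s['wrist_force'].round(1),'yaw',np.degrees(np.arctan2(M[1,0],M[0,0])).round(2))
    print('delta',t.round(2),R.from_matrix(M.T@T).as_rotvec(degrees=True).round(2))
E
python3 -c "
from h import *
want(.463,-.2555,.36,-55)"
```

```text
t 0.15 gap 0.0856 ee [0.2212 0.5844 0.4042] F [ 0.1 -0.4 -0.2] yaw 69.27
delta [-69.99  52.35   4.49] [6.0000e-02 3.0000e-02 1.2427e+02]
```

Emit:
carry_out:
  deltas: [-70, 52.4, 4.5, 0, 0, 124.3, -70, 52.4, 4.5, 0, 0, 124.3, -70, 52.4, 4.5, 0, 0, 124.3, -70, 52.4, 4.5, 0, 0, 124.3, -70, 52.4, 4.5, 0, 0, 124.3, -70, 52.4, 4.5, 0, 0, 124.3, -70, 52.4, 4.5, 0, 0, 124.3, -70, 52.4, 4.5, 0, 0, 124.3]
  fingers: 1

```text
time: 0.95
ee_pos: [0.3319, 0.1989, 0.3841]
eef_rot: [1.0, 0.002, 0.0, -0.0]
wrist_force: [0.4, -0.3, -0.5]
finger_gap: 0.0853
```

```bash
python3 -c "
from h import *
want(.463,-.2555,.36,-55)"
```

```text
t 0.95 gap 0.0853 ee [0.3319 0.1989 0.3841] F [ 0.4 -0.3 -0.5] yaw 0.19
delta [12.96 45.49  2.41] [-1.000e-02 -2.000e-02  5.519e+01]
```

Emit:
carry_out:
  deltas: [13, 45.4, 2.4, 0, 0, 55, 13, 45.4, 2.4, 0, 0, 55, 13, 45.4, 2.4, 0, 0, 55, 13, 45.4, 2.4, 0, 0, 55, 13, 45.4, 2.4, 0, 0, 55, 13, 45.4, 2.4, 0, 0, 55, 13, 45.4, 2.4, 0, 0, 55, 13, 45.4, 2.4, 0, 0, 55]

```text
time: 1.75
ee_pos: [0.4452, -0.1842, 0.3637]
eef_rot: [0.888, -0.459, -0.0, -0.0]
wrist_force: [2.2, 0.4, -0.0]
finger_gap: 0.0855
```

```bash
python3 -c "
from h import *
want(.463,-.2555,.36,-55)"
```

```text
t 1.75 gap 0.0855 ee [ 0.4452 -0.1842  0.3637] F [ 2.2  0.4 -0. ] yaw -54.67
delta [6.85 2.68 0.37] [-0.    0.    0.33]
```

Emit:
carry_out:
  deltas: [6.6, 2.3, 0.3, 0, 0, 0.3, 6.6, 2.3, 0.3, 0, 0, 0.3, 6.6, 2.3, 0.3, 0, 0, 0.3, 6.6, 2.3, 0.3, 0, 0, 0.3]

```text
time: 2.15
ee_pos: [0.4645, -0.2489, 0.3605]
eef_rot: [0.888, -0.46, -0.001, -0.0]
wrist_force: [-0.8, 1.2, -0.7]
finger_gap: 0.0853
```

```bash
python3 - <<'E'
from h import *
want(.463,-.2555,.36,-55)
p,d,i=snap("wrist",1);print(i['origin'])
E
```

```text
t 2.15 gap 0.0853 ee [ 0.4645 -0.2489  0.3605] F [-0.8  1.2 -0.7] yaw -54.83
delta [0.45 0.51 0.05] [0.02 0.06 0.17]
[ 0.52631639 -0.20567738  0.32995204]
```

View pics/wrist1.png

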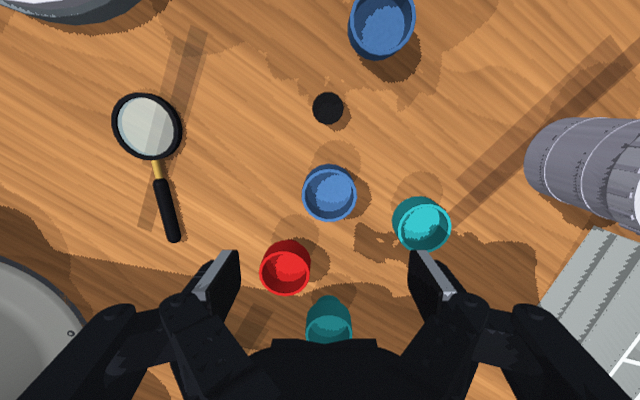

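The wrist view shows crucible a at (330,193), the turquoise one at (422,223), red at (285,267), the bung at (328,108) and crucible b at (382,25). The jaw line, which is horizontal in the image, is clear of them.

```bash
python3 - <<'E'
from h import *
p,d,i=load("wrist",1);C=cloud(d,i);hsv=cv2.cvtColor(p,cv2.COLOR_BGR2HSV)
for nm,(u,v),lo,hi in (('a',(330,193),100,125),('tq',(422,223),80,97),('b',(382,25),100,125)):
    m=((hsv[...,0]>lo)&(hsv[...,0]<hi)&(hsv[...,1]>80)).astype(np.uint8)
    mm=np.zeros_like(m);cv2.circle(mm,(u,v),45,1,-1);mm&=m
    P=C[mm>0];P=P[P[:,2]<.1];t=P[P[:,2]>.051]
    print(nm,len(t),t[:,2].max(),circ(t).round(4),((t.min(0)+t.max(0))/2).round(4))
want(.463,-.2555,.2,-55)
E
```

```text
a 583 0.0559648551150817 [ 0.4626 -0.2563  0.0259] [ 0.4624 -0.2564  0.0535]
tq 555 0.056313912415790146 [ 0.4901 -0.3574  0.0259] [ 0.4899 -0.3575  0.0537]
b 642 0.05673708965941149 [ 0.6142 -0.2037  0.0258] [ 0.6131 -0.204   0.0539]
t 2.2 gap 0.0855 ee [ 0.4645 -0.2482  0.3606] F [ 0.1 -0.3 -0.3] yaw -54.78
delta [ 0.52  0.53 16.06] [0.01 0.06 0.22]
```

```bash
python3 - <<'E'
from h import *
want(.4626,-.2563,.195,-55)
E
```

```text
t 2.2 gap 0.0855 ee [ 0.4645 -0.2482  0.3606] F [ 0.1 -0.3 -0.3] yaw -54.78
delta [ 0.57  0.61 16.56] [0.01 0.06 0.22]
```

Emit:
carry_out:
  deltas: [0.57, 0.61, 4, 0, 0, 0.2, 0.57, 0.61, 8, 0, 0, 0.2, 0.57, 0.61, 11, 0, 0, 0.2, 0.57, 0.61, 13.5, 0, 0, 0.2, 0.57, 0.61, 15.5, 0, 0, 0.2, 0.57, 0.61, 16.5, 0, 0, 0.2, 0.57, 0.61, 16.5, 0, 0, 0.2, 0.57, 0.61, 16.5, 0, 0, 0.2]

```text
time: 3.0
ee_pos: [0.4633, -0.2568, 0.1966]
eef_rot: [0.887, -0.461, 0.0, 0.0]
wrist_force: [0.6, -0.4, -0.4]
finger_gap: 0.0856
```

```bash
python3 - <<'E'
from h import *
want(.4626,-.2563,.195,-55)
p,d,i=snap("wrist",2)
E
```

```text
t 3.0 gap 0.0856 ee [ 0.4633 -0.2568  0.1966] F [ 0.6 -0.4 -0.4] yaw -54.95
delta [-0.08  0.03  0.16] [-0.01 -0.03  0.05]
```

View pics/wrist2.png

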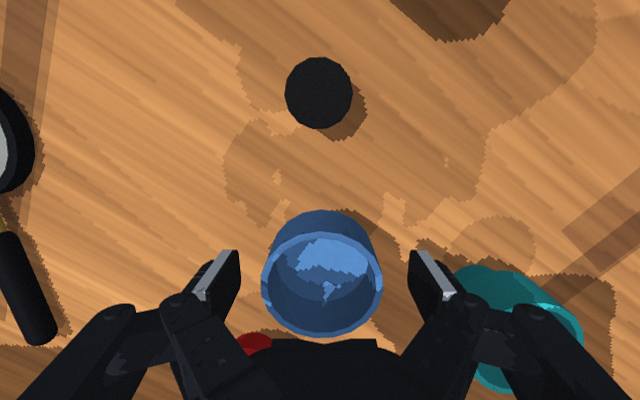

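Crucible a sits midway between the pads: its rim spans columns 262–382 and the pads are at 238 and 410. Closing.

Emit:
carry_out:
  deltas: [0, 0, 0.1, 0, 0, 0, 0, 0, 0.1, 0, 0, 0, 0, 0, 0.1, 0, 0, 0, 0, 0, 0.1, 0, 0, 0, 0, 0, 0.1, 0, 0, 0, 0, 0, 0.1, 0, 0, 0]
  fingers: 0

```text
time: 3.65
ee_pos: [0.4632, -0.2572, 0.1959]
eef_rot: [0.887, -0.462, 0.001, 0.0]
wrist_force: [-1.6, 2.6, 18.3]
finger_gap: 0.0565
```

```bash
python3 - <<'E'
from h import *
want(.4626,-.2563,.36,-55)
E
```

```text
t 3.65 gap 0.0565 ee [ 0.4632 -0.2572  0.1959] F [-1.6  2.6 18.3] yaw -55.0
delta [-9.000e-02 -1.000e-02 -1.641e+01] [-0.03 -0.07  0.  ]
```

Emit:
carry_out:
  deltas: [0, 0, -1, 0, 0, 0, 0, 0, -3, 0, 0, 0, 0, 0, -6, 0, 0, 0, 0, 0, -10, 0, 0, 0, 0, 0, -14, 0, 0, 0, 0, 0, -16.4, 0, 0, 0, 0, 0, -16.4, 0, 0, 0]

```text
time: 4.35
ee_pos: [0.4636, -0.2574, 0.3627]
eef_rot: [0.887, -0.462, 0.003, 0.0]
wrist_force: [-0.1, -0.1, -2.0]
finger_gap: 0.0561
```

```bash
python3 - <<'E'
from h import *
want(.54,.02,.36,-55)
E
```

```text
t 4.35 gap 0.0561 ee [ 0.4636 -0.2574  0.3627] F [-0.1 -0.1 -2. ] yaw -54.98
delta [-18.34 -22.18   0.21] [-0.12 -0.34  0.02]
```

Emit:
carry_out:
  deltas: [-1.5, -1.8, 0, 0, 0, 0, -4.5, -5.4, 0, 0, 0, 0, -7.5, -9, 0, 0, 0, 0, -10.5, -12.7, 0, 0, 0, 0, -13.5, -16.3, 0, 0, 0, 0, -16, -19.4, 0.1, 0, 0, 0, -17.6, -21.3, 0.1, 0, 0, 0, -18.3, -22.2, 0.1, 0, 0, 0]

```text
time: 5.15
ee_pos: [0.5399, 0.0223, 0.3573]
eef_rot: [0.888, -0.461, -0.0, 0.0]
wrist_force: [-0.3, -0.7, -1.5]
finger_gap: 0.0562
```

Emit:
carry_out:
  deltas: [0, 0, 0, 0, 0, 0, 0, 0, 0, 0, 0, 0]

```text
time: 5.35
ee_pos: [0.5397, 0.0195, 0.3576]
eef_rot: [0.887, -0.462, -0.0, 0.0]
wrist_force: [-0.2, -0.8, -1.2]
finger_gap: 0.0564
```

```bash
python3 - <<'E'
from h import *
want(.54,.02,.36,-55)
p,d,i=snap("wrist",3)
snap("scene",3)
E
```

```text
t 5.35 gap 0.0564 ee [0.5397 0.0195 0.3576] F [-0.2 -0.8 -1.2] yaw -54.99
delta [-0.02 -0.06 -0.24] [0.04 0.01 0.01]
```

View pics/wrist3.png

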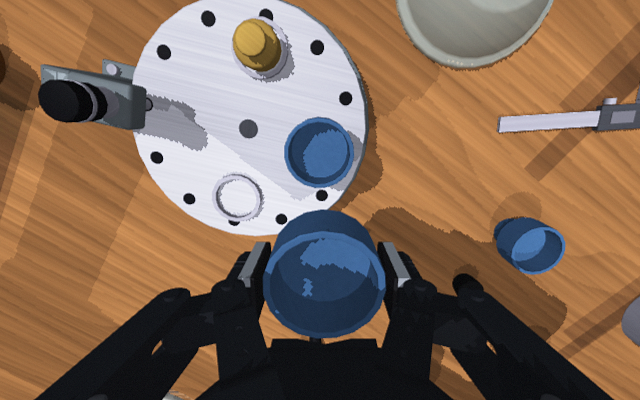

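The wrist view shows the base crucible at (319,152), the held one at (323,285), crucible b at (531,245) and the knob at (62,100).

```bash
python3 - <<'E'
from h import *
from workcell import arm
p,d,i=load("wrist",3);C=cloud(d,i);hsv=cv2.cvtColor(p,cv2.COLOR_BGR2HSV)
m=((hsv[...,0]>100)&(hsv[...,0]<125)&(hsv[...,1]>80)).astype(np.uint8)
for nm,(u,v),zt in (('base',(319,152),.099),('b',(531,245),.054),('held',(323,285),None)):
    mm=np.zeros_like(m);cv2.circle(mm,(u,v),70 if nm=='held' else 42,1,-1);mm&=m
    P=C[mm>0];
    if zt is None:
        P=P[P[:,2]>.12];zt=np.percentile(P[:,2],98)
    P=P[P[:,2]<zt+.02]
    t=P[P[:,2]>zt-.004]
    print(nm,len(t),zt,t[:,2].max(),circ(t).round(4),((t.min(0)+t.max(0))/2).round(4),P.min(0))
    if nm=='held': # rim plane
        c=t;A=np.c_[c[:,:2],np.ones(len(c))];print('tilt',np.linalg.lstsq(A,c[:,2],rcond=None)[0])
Q=C[60:140,30:110].reshape(-1,3);Q=Q[(Q[:,2]>.130)&(Q[:,2]<.15)];print('knob',Q.mean(0),(Q.min(0)+Q.max(0))/2,np.ptp(Q,axis=0),circ(Q))
# disc circle
D=C[0:240,130:370].reshape(-1,3);D=D[abs(D[:,2]-.045)<.006];print('disc z',np.median(D[:,2]))
print(arm.observe()['ee_pos'])
E
```

```text
base 946 0.099 0.10104081387869698 [0.5724 0.047  0.0257] [0.5723 0.0468 0.0981] [0.53889579 0.00903426 0.04398901]
b 761 0.054 0.056449493210739554 [ 0.6144 -0.2021  0.0259] [ 0.6144 -0.203   0.0532] [ 5.87125407e-01 -2.89921453e-01 -3.41891982e-04]
held 3094 0.21674352743040579 0.22491117790492057 [0.5397 0.0193 0.0258] [0.5394 0.0197 0.2188] [ 0.51147699 -0.00944819  0.18894633]
tilt [0.0012979  0.00518371 0.21450768]
knob [0.51308998 0.19921396 0.13710086] [0.51176198 0.20050753 0.13505642] [0.02604215 0.02669203 0.01007739] [0.51268489 0.19948521 0.00946767]
disc z 0.04517466703043399
[0.53968754 0.01906281 0.3577148 ]
```

```bash
python3 - <<'E'
from h import *
want(.5724,.047,.302,-55)
E
```

```text
t 5.45 gap 0.0564 ee [0.5397 0.0191 0.3577] F [ 0.7 -0.4  0.1] yaw -55.05
delta [-0.42 -4.28  5.57] [ 0.03  0.01 -0.05]
```

Emit:
carry_out:
  deltas: [-0.2, -2, 0, 0, 0, 0, -0.42, -4, 0, 0, 0, 0, -0.42, -4.28, 1, 0, 0, 0, -0.42, -4.28, 3, 0, 0, 0, -0.42, -4.28, 4.7, 0, 0, 0, -0.42, -4.28, 5.5, 0, 0, 0, -0.42, -4.28, 5.5, 0, 0, 0, -0.42, -4.28, 5.5, 0, 0, 0]

```text
time: 6.25
ee_pos: [0.5726, 0.0477, 0.3032]
eef_rot: [0.887, -0.462, 0.0, -0.0]
wrist_force: [0.0, 0.3, -1.2]
finger_gap: 0.056
```

```bash
python3 - <<'E'
from h import *
want(.5724,.047,.271,-55)
snap("wrist",4)
E
```

```text
t 6.25 gap 0.056 ee [0.5726 0.0477 0.3032] F [ 0.   0.3 -1.2] yaw -55.02
delta [0.05 0.06 3.22] [-0.01 -0.01 -0.02]
```

View pics/wrist4.png

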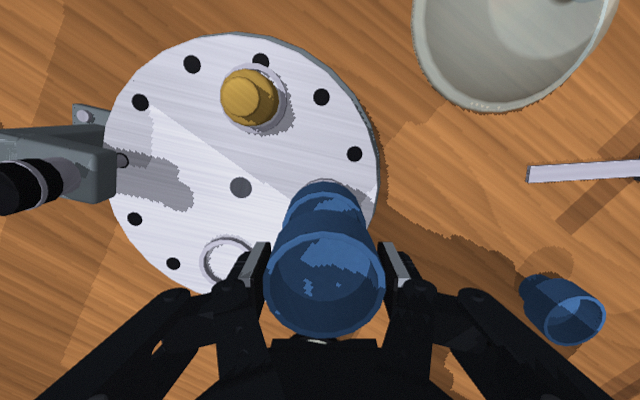

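The held crucible sits concentrically above the base, so I'm lowering it.

Emit:
carry_out:
  deltas: [0.05, 0.06, 0.5, 0, 0, 0, 0.05, 0.06, 1.1, 0, 0, 0, 0.05, 0.06, 1.7, 0, 0, 0, 0.05, 0.06, 2.2, 0, 0, 0, 0.05, 0.06, 2.6, 0, 0, 0, 0.05, 0.06, 2.9, 0, 0, 0, 0.05, 0.06, 2.9, 0, 0, 0]

```text
time: 7.0
ee_pos: [0.5723, 0.0474, 0.2734]
eef_rot: [0.887, -0.462, -0.0, 0.0]
wrist_force: [-0.0, -0.3, -0.7]
finger_gap: 0.0562
```

```bash
python3 - <<'E'
from h import *
want(.5724,.047,.271,-55)
E
```

```text
t 7.0 gap 0.0562 ee [0.5723 0.0474 0.2734] F [-0.  -0.3 -0.7] yaw -54.98
delta [0.04 0.01 0.24] [0.03 0.02 0.02]
```

Emit:
carry_out:
  deltas: [0, 0, 0.1, 0, 0, 0, 0, 0, 0.2, 0, 0, 0, 0, 0, 0.3, 0, 0, 0, 0, 0, 0.3, 0, 0, 0]

```text
time: 7.4
ee_pos: [0.5724, 0.0474, 0.2711]
eef_rot: [0.887, -0.462, 0.0, -0.0]
wrist_force: [-0.0, -0.2, 2.9]
finger_gap: 0.0566
```

Emit:
carry_out:
  deltas: [0, 0, 0.05, 0, 0, 0, 0, 0, 0.05, 0, 0, 0, 0, 0, 0.05, 0, 0, 0, 0, 0, 0.05, 0, 0, 0, 0, 0, 0.05, 0, 0, 0]
  fingers: 1

```text
time: 7.9
ee_pos: [0.5724, 0.0474, 0.2703]
eef_rot: [0.887, -0.462, -0.0, -0.0]
wrist_force: [0.1, 0.3, 0.0]
finger_gap: 0.0853
```

```bash
python3 - <<'E'
from h import *
want(.614,-.203,.36,-55)
snap("wrist",5)
E
```

```text
t 7.9 gap 0.0853 ee [0.5724 0.0474 0.2703] F [0.1 0.3 0. ] yaw -54.99
delta [22.9  10.96 -8.97] [-0.    0.    0.01]
```

View pics/wrist5.png

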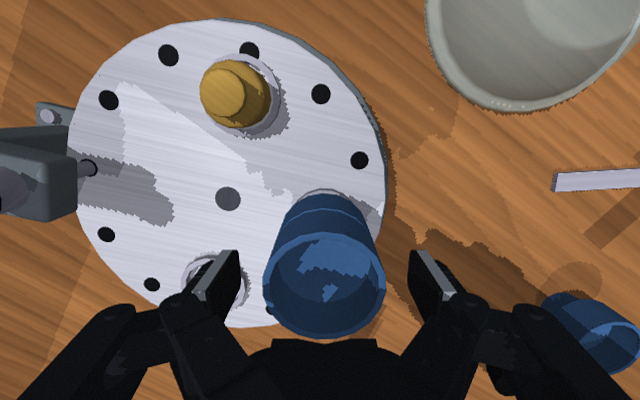

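Crucible a is nested upright and released, with both pads clear. I'm rising before going to b.

Emit:
carry_out:
  deltas: [0, 0, -1.5, 0, 0, 0, 0, 0, -4.5, 0, 0, 0, 0, 0, -8, 0, 0, 0, 3, 1.5, -9, 0, 0, 0, 8, 4, -9, 0, 0, 0, 13, 6.3, -9, 0, 0, 0, 17.5, 8.4, -9, 0, 0, 0, 20.5, 9.8, -9, 0, 0, 0]

```text
time: 8.75
ee_pos: [0.6098, -0.1792, 0.3605]
eef_rot: [0.887, -0.462, 0.0, 0.0]
wrist_force: [0.0, 0.9, 0.5]
finger_gap: 0.0854
```

Emit:
carry_out:
  deltas: [1.8, 0.8, 0, 0, 0, 0, 2.4, 1.15, 0, 0, 0, 0, 2.4, 1.15, 0, 0, 0, 0, 2.4, 1.15, 0, 0, 0, 0]

```text
time: 9.15
ee_pos: [0.6139, -0.2017, 0.3603]
eef_rot: [0.887, -0.461, -0.0, -0.0]
wrist_force: [0.5, 0.9, -0.2]
finger_gap: 0.0855
```

```bash
python3 - <<'E'
from h import *
want(.6142,-.203,.195,-55)
snap("wrist",6);snap("scene",6)
p,d,i=load("wrist",6);C=cloud(d,i);hsv=cv2.cvtColor(p,cv2.COLOR_BGR2HSV)
m=((hsv[...,0]>100)&(hsv[...,0]<125)&(hsv[...,1]>80))&(abs(C[...,2]-.054)<.004)&(np.hypot(C[...,0]-.614,C[...,1]+.203)<.06)
t=C[m];print(len(t),circ(t).round(4),((t.min(0)+t.max(0))/2).round(4))
p,d,i=load("scene",6);C=cloud(d,i);hsv=cv2.cvtColor(p,cv2.COLOR_BGR2HSV)
m=((hsv[...,0]>100)&(hsv[...,0]<125)&(hsv[...,1]>80))&(np.hypot(C[...,0]-.573,C[...,1]-.048)<.06)
P=C[m];t=P[P[:,2]>.123];print(len(t),P[:,2].max(),circ(t).round(4))
cv2.imwrite("pics/s6c.png",cv2.resize(p[120:280,270:430],None,fx=4,fy=3.7))
E
```

```text
t 9.15 gap 0.0855 ee [ 0.6139 -0.2017  0.3603] F [ 0.5  0.9 -0.2] yaw -54.94
delta [ 0.14  0.05 16.53] [0.   0.04 0.06]
624 [ 0.6153 -0.203   0.0258] [ 0.6152 -0.2032  0.053 ]
134 0.13551257837396347 [0.5734 0.049  0.0259]
```

View pics/wrist6.png

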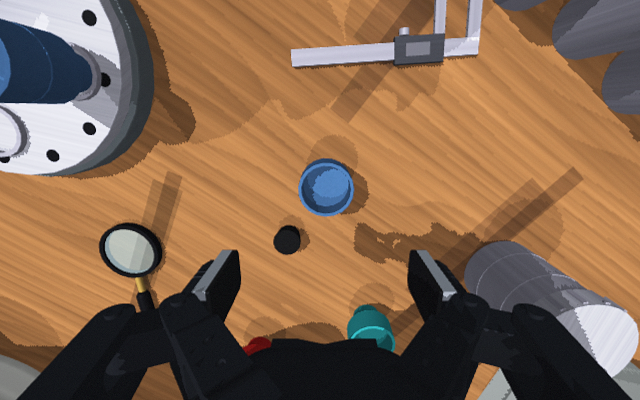

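View pics/s6c.png

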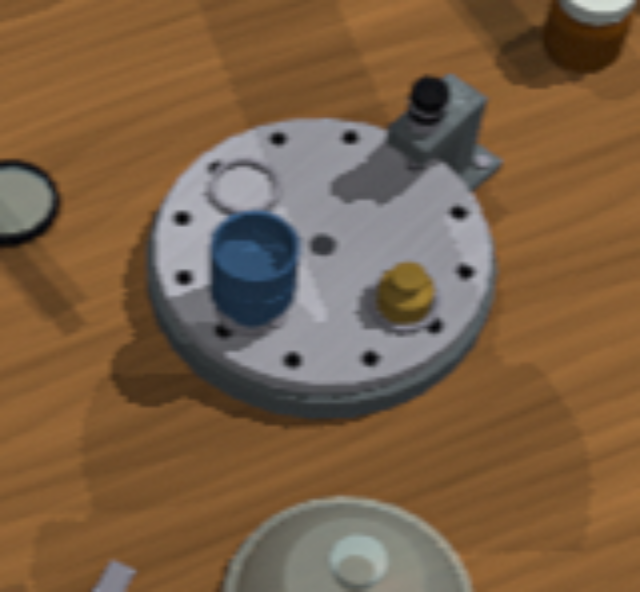

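Crucible b is at (326,188), the bung at (288,240) is off the jaw line, and the first nest looks straight from the scene camera.

```bash
python3 - <<'E'
from h import *
want(.6147,-.203,.195,-55)
E
```

```text
t 9.25 gap 0.0853 ee [ 0.614  -0.2015  0.3604] F [-0.3 -0.3 -0.1] yaw -54.9
delta [ 0.17  0.03 16.54] [0.   0.02 0.1 ]
```

Emit:
carry_out:
  deltas: [0.17, 0.05, 4, 0, 0, 0, 0.17, 0.05, 8, 0, 0, 0, 0.17, 0.05, 11, 0, 0, 0, 0.17, 0.05, 13.5, 0, 0, 0, 0.17, 0.05, 15.5, 0, 0, 0, 0.17, 0.05, 16.4, 0, 0, 0, 0.17, 0.05, 16.5, 0, 0, 0, 0.17, 0.05, 16.5, 0, 0, 0]

```text
time: 10.05
ee_pos: [0.615, -0.2043, 0.1961]
eef_rot: [0.887, -0.461, 0.0, -0.0]
wrist_force: [0.4, -0.2, 0.1]
finger_gap: 0.0855
```

```bash
python3 - <<'E'
from h import *
want(.6147,-.203,.195,-55)
p,d,i=snap("wrist",7)
E
```

```text
t 10.05 gap 0.0855 ee [ 0.615  -0.2043  0.1961] F [ 0.4 -0.2  0.1] yaw -54.96
delta [-0.13 -0.05  0.11] [-0.02 -0.04  0.04]
```

View pics/wrist7.png

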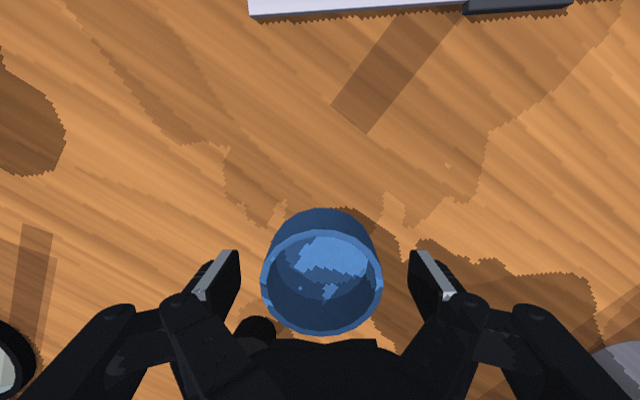

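Crucible b is centred between the pads (rim columns 260–383) and the bung is out of the fingers' path. Closing.

Emit:
carry_out:
  deltas: [-0.1, -0.05, 0, 0, 0, 0, -0.1, -0.05, 0, 0, 0, 0, -0.1, -0.05, 0, 0, 0, 0, -0.1, -0.05, 0, 0, 0, 0, -0.1, -0.05, 0, 0, 0, 0, -0.1, -0.05, 0, 0, 0, 0]
  fingers: 0

```text
time: 10.7
ee_pos: [0.6147, -0.2035, 0.1967]
eef_rot: [0.887, -0.462, 0.001, -0.0]
wrist_force: [-3.6, 2.9, 13.4]
finger_gap: 0.0557
```

Emit:
carry_out:
  deltas: [0, 0, -1, 0, 0, 0, 0, 0, -3, 0, 0, 0, 0, 0, -6, 0, 0, 0, 0, 0, -10, 0, 0, 0, 0, 0, -14, 0, 0, 0, 0, 0, -17, 0, 0, 0, 0, 0, -18, 0, 0, 0, 0, 0, -18, 0, 0, 0]

```text
time: 11.5
ee_pos: [0.6146, -0.2036, 0.377]
eef_rot: [0.887, -0.462, 0.001, -0.0]
wrist_force: [0.1, -0.3, -1.8]
finger_gap: 0.0561
```

```bash
python3 - <<'E'
from h import *
want(.535,.015,.375,-55)
E
```

```text
t 11.5 gap 0.0561 ee [ 0.6146 -0.2036  0.377 ] F [ 0.1 -0.3 -1.8] yaw -54.98
delta [-22.47  -6.03   0.15] [-0.08 -0.14  0.02]
```

Emit:
carry_out:
  deltas: [-1.5, -0.4, 0, 0, 0, 0, -5, -1.3, 0, 0, 0, 0, -9, -2.4, 0, 0, 0, 0, -13, -3.5, 0, 0, 0, 0, -17, -4.6, 0, 0, 0, 0, -20.3, -5.5, 0, 0, 0, 0, -22, -5.9, 0, 0, 0, 0, -22.5, -6, 0, 0, 0, 0]

```text
time: 12.3
ee_pos: [0.5333, 0.017, 0.3742]
eef_rot: [0.888, -0.461, -0.001, 0.0]
wrist_force: [0.7, -0.3, -1.2]
finger_gap: 0.0567
```

Emit:
carry_out:
  deltas: [0, 0, 0, 0, 0, 0, 0, 0, 0, 0, 0, 0, 0, 0, 0, 0, 0, 0]

```text
time: 12.6
ee_pos: [0.5349, 0.0142, 0.3751]
eef_rot: [0.887, -0.462, -0.0, 0.0]
wrist_force: [-0.7, -0.0, -1.8]
finger_gap: 0.056
```

```bash
python3 - <<'E'
from h import *
from workcell import arm
want(.535,.015,.375,-55)
p,d,i=snap("wrist",8);C=cloud(d,i);hsv=cv2.cvtColor(p,cv2.COLOR_BGR2HSV)
m=((hsv[...,0]>100)&(hsv[...,0]<125)&(hsv[...,1]>80))
k=m&(np.hypot(C[...,0]-.5724,C[...,1]-.047)<.045)&(abs(C[...,2]-.129)<.004);t=C[k];print('stack',len(t),circ(t).round(4),((t.min(0)+t.max(0))/2).round(4))
A=np.c_[t[:,:2]-t[:,:2].mean(0),np.ones(len(t))];print(np.linalg.lstsq(A,t[:,2],rcond=None)[0])
k=m&(C[...,2]>.19);zt=np.percentile(C[k][:,2],95);t=C[k&(C[...,2]>zt-.004)];print('held',zt,circ(t).round(4))
Q=C[40:180,0:140].reshape(-1,3);Q=Q[(Q[:,2]>.134)&(Q[:,2]<.142)];print('knob',(Q.min(0)+Q.max(0))/2,np.ptp(Q,axis=0))
print(arm.observe()['ee_pos'])
E
```

```text
t 12.6 gap 0.056 ee [0.5349 0.0142 0.3751] F [-0.7 -0.  -1.8] yaw -55.05
delta [-0.06 -0.05  0.01] [ 0.01 -0.01 -0.05]
stack 1066 [0.5722 0.0468 0.0257] [0.572  0.0466 0.1283]
[0.00884854 0.00187077 0.12891898]
held 0.29092207267470427 [1341.9206  920.159  1626.6338]
knob [0.51187766 0.20084536 0.13693048] [0.02538416 0.02586965 0.00585089]
[0.53486764 0.0142999  0.3751548 ]
```

View pics/wrist8.png

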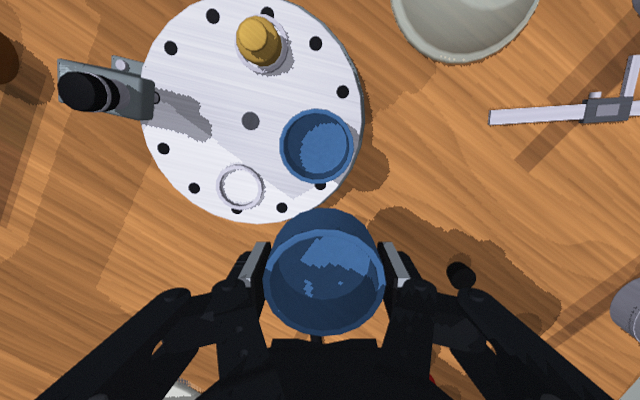

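```bash
python3 - <<'E'
from h import *
for n,tcp in ((3,(.53969,.01906)),(8,(.53487,.0143))):
    p,d,i=load("wrist",n);C=cloud(d,i);hsv=cv2.cvtColor(p,cv2.COLOR_BGR2HSV)
    m=((hsv[...,0]>100)&(hsv[...,0]<125)&(hsv[...,1]>80))
    m[:200]=0
    k=m&(C[...,2]>.18)&(C[...,2]<.25);zt=np.percentile(C[k][:,2],97)
    t=C[k&(C[...,2]>zt-.004)];c=circ(t);print(zt,c.round(4),(c[:2]-tcp).round(4))
want(.5722,.0468,.332,-55)
E
```

```text
0.24297988808556426 [5.148e-01 1.000e-04 6.050e-02] [-0.0249 -0.0189]
0.23322966786871738 [0.5358 0.0145 0.0259] [0.0009 0.0002]
t 12.65 gap 0.0561 ee [0.5349 0.0143 0.3752] F [ 0.7 -1.5 -1.1] yaw -55.05
delta [-0.53 -4.92  4.31] [ 0.01 -0.   -0.05]
```

Emit:
carry_out:
  deltas: [-0.3, -2.2, 0, 0, 0, 0, -0.57, -4.4, 0, 0, 0, 0, -0.57, -4.85, 0.8, 0, 0, 0, -0.57, -4.85, 2.4, 0, 0, 0, -0.57, -4.85, 3.6, 0, 0, 0, -0.57, -4.85, 4.2, 0, 0, 0, -0.57, -4.85, 4.2, 0, 0, 0, -0.57, -4.85, 4.2, 0, 0, 0]

```text
time: 13.45
ee_pos: [0.5711, 0.0474, 0.3336]
eef_rot: [0.887, -0.462, 0.0, -0.0]
wrist_force: [0.3, -0.2, -1.0]
finger_gap: 0.0561
```

```bash
python3 - <<'E'
from h import *
want(.5714,.0467,.302,-55)
snap("wrist",9)
E
```

```text
t 13.45 gap 0.0561 ee [0.5711 0.0474 0.3336] F [ 0.3 -0.2 -1. ] yaw -55.0
delta [0.08 0.01 3.16] [-0.01 -0.01 -0.  ]
```

View pics/wrist9.png

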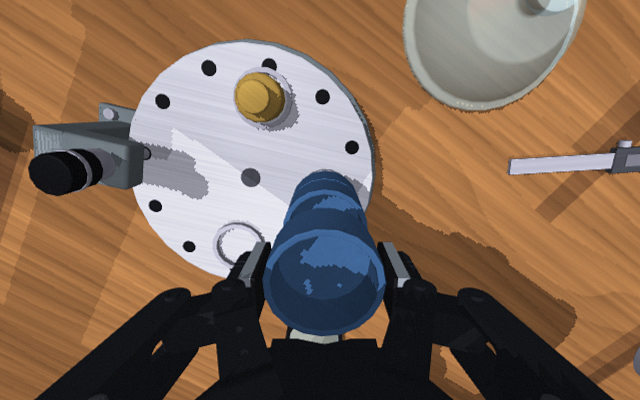

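Crucible b is aligned above the stack, so I'm lowering it.

Emit:
carry_out:
  deltas: [0.06, 0, 0.5, 0, 0, 0, 0.06, 0, 1.1, 0, 0, 0, 0.06, 0, 1.7, 0, 0, 0, 0.06, 0, 2.2, 0, 0, 0, 0.06, 0, 2.6, 0, 0, 0, 0.06, 0, 2.85, 0, 0, 0, 0.06, 0, 2.95, 0, 0, 0, 0.06, 0, 2.95, 0, 0, 0]

```text
time: 14.3
ee_pos: [0.5713, 0.0472, 0.3038]
eef_rot: [0.887, -0.462, -0.0, 0.0]
wrist_force: [-0.8, -0.1, -1.4]
finger_gap: 0.0562
```

Emit:
carry_out:
  deltas: [0, 0, 0.1, 0, 0, 0, 0, 0, 0.2, 0, 0, 0, 0, 0, 0.2, 0, 0, 0]

```text
time: 14.6
ee_pos: [0.5713, 0.0472, 0.3018]
eef_rot: [0.887, -0.462, 0.0, 0.0]
wrist_force: [-0.3, -1.3, -1.5]
finger_gap: 0.0559
```

Emit:
carry_out:
  deltas: [0, 0, 0.05, 0, 0, 0, 0, 0, 0.1, 0, 0, 0, 0, 0, 0.1, 0, 0, 0]

```text
time: 14.9
ee_pos: [0.5715, 0.0472, 0.3017]
eef_rot: [0.887, -0.462, 0.001, -0.0]
wrist_force: [-2.9, 0.7, 10.9]
finger_gap: 0.0562
```

Contact is firm at the expected height, so I'm releasing.

Emit:
carry_out:
  deltas: [0, 0, -0.05, 0, 0, 0, 0, 0, -0.05, 0, 0, 0, 0, 0, -0.05, 0, 0, 0, 0, 0, -0.05, 0, 0, 0, 0, 0, -0.05, 0, 0, 0]
  fingers: 1

```text
time: 15.4
ee_pos: [0.5713, 0.0472, 0.3013]
eef_rot: [0.887, -0.462, -0.0, 0.0]
wrist_force: [-0.2, 0.5, -0.0]
finger_gap: 0.0852
```

```bash
python3 - <<'E'
from h import *
want(.5714,.0467,.43,-55)
snap("wrist",10)
E
```

```text
t 15.4 gap 0.0852 ee [0.5713 0.0472 0.3013] F [-0.2  0.5 -0. ] yaw -54.98
delta [  0.04   0.02 -12.87] [0.   0.   0.02]
```

View pics/wrist10.png

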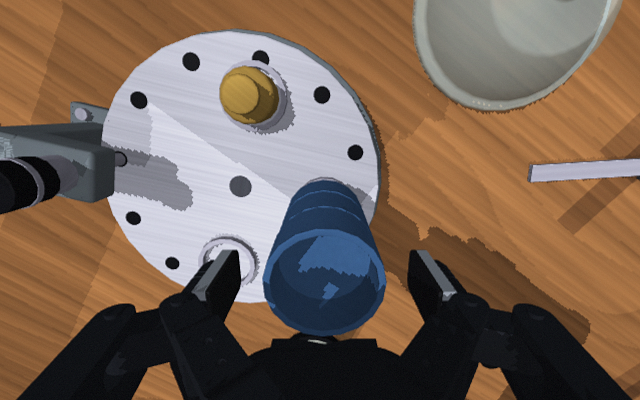

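The stack of three is straight and both pads are clear. I'm rising, then crossing to the knob while turning the jaws across the table's x axis.

Emit:
carry_out:
  deltas: [0, 0, -2, 0, 0, 0, 0, 0, -6, 0, 0, 0, 0, 0, -10, 0, 0, 0, 0, 0, -12, 0, 0, 0, 0, 0, -12, 0, 0, 0]

```text
time: 15.95
ee_pos: [0.5718, 0.0472, 0.4245]
eef_rot: [0.887, -0.462, 0.002, -0.001]
wrist_force: [0.3, 0.0, -0.3]
finger_gap: 0.0855
```

```bash
python3 - <<'E'
from h import *
want(.512,.2,.40,22.7)
E
```

```text
t 15.95 gap 0.0855 ee [0.5718 0.0472 0.4245] F [ 0.3  0.  -0.3] yaw -54.98
delta [-15.96  -3.86   2.41] [ -0.08  -0.32 -77.68]
```

Emit:
carry_out:
  deltas: [-2, -0.5, 0, 0, 0, -8.5, -4.5, -1, 0, 0, 0, -17, -7.5, -1.8, 0, 0, 0, -25.5, -10.5, -2.5, 0.5, 0, 0, -34, -13, -3.1, 1, 0, 0, -42.5, -15, -3.6, 1.5, 0, 0, -51, -16, -3.9, 2, 0, 0, -59.5, -16, -3.9, 2.1, 0, 0, -68]

```text
time: 16.75
ee_pos: [0.5106, 0.2018, 0.3989]
eef_rot: [0.993, 0.117, -0.001, 0.0]
wrist_force: [-0.1, -0.4, 0.8]
finger_gap: 0.0851
```

```bash
python3 - <<'E'
from h import *
want(.512,.2,.40,22.7)
E
```

```text
t 16.75 gap 0.0851 ee [0.5106 0.2018 0.3989] F [-0.1 -0.4  0.8] yaw 13.45
delta [ 0.1   0.21 -0.12] [-0.02  0.13 -9.25]
```

Emit:
carry_out:
  deltas: [0.1, 0.1, -0.1, 0, 0, -7, 0.1, 0.1, -0.1, 0, 0, -9, 0.1, 0.1, -0.1, 0, 0, -9, 0.1, 0.1, -0.1, 0, 0, -9]

```text
time: 17.15
ee_pos: [0.5125, 0.1998, 0.4008]
eef_rot: [0.982, 0.19, -0.0, 0.0]
wrist_force: [0.6, -0.0, -0.4]
finger_gap: 0.0856
```

```bash
python3 - <<'E'
from h import *
want(.512,.2,.40,22.7)
p,d,i=snap("wrist",11);C=cloud(d,i)
k=(abs(C[...,2]-.138)<.004)&(np.hypot(C[...,0]-.512,C[...,1]-.2)<.04)
t=C[k];print(len(t),((t.min(0)+t.max(0))/2).round(4),np.ptp(t,axis=0).round(4),t.mean(0).round(4),np.argwhere(k).mean(0))
cc=cv2.minEnclosingCircle(t[:,:2].astype(np.float32));print(cc)
p,d,i=snap("scene",11);C=cloud(d,i);hsv=cv2.cvtColor(p,cv2.COLOR_BGR2HSV)
m=((hsv[...,0]>100)&(hsv[...,0]<125)&(hsv[...,1]>80))&(np.hypot(C[...,0]-.573,C[...,1]-.048)<.06)
P=C[m];t=P[P[:,2]>.153];print('stack',len(t),P[:,2].max(),circ(t).round(4))
cv2.imwrite("pics/s11c.png",cv2.resize(p[100:260,270:430],None,fx=4,fy=3.7))
E
```

```text
t 17.15 gap 0.0856 ee [0.5125 0.1998 0.4008] F [ 0.6 -0.  -0.4] yaw 21.93
delta [-0.04 -0.04  0.08] [-0.01  0.05 -0.77]
688 [0.5105 0.2015 0.1371] [0.0253 0.0248 0.0061] [0.5102 0.2021 0.138 ] [198.95639535 322.43313953]
((0.5103723406791687, 0.2014646977186203), 0.012883799150586128)
stack 135 0.16499309364791392 [0.5734 0.0493 0.0258]
```

View pics/wrist11.png

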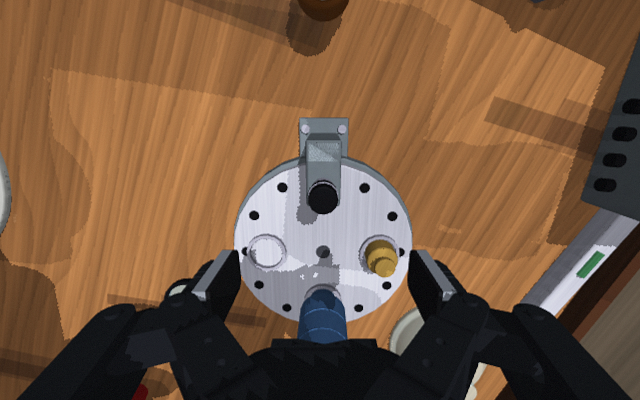

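View pics/s11c.png

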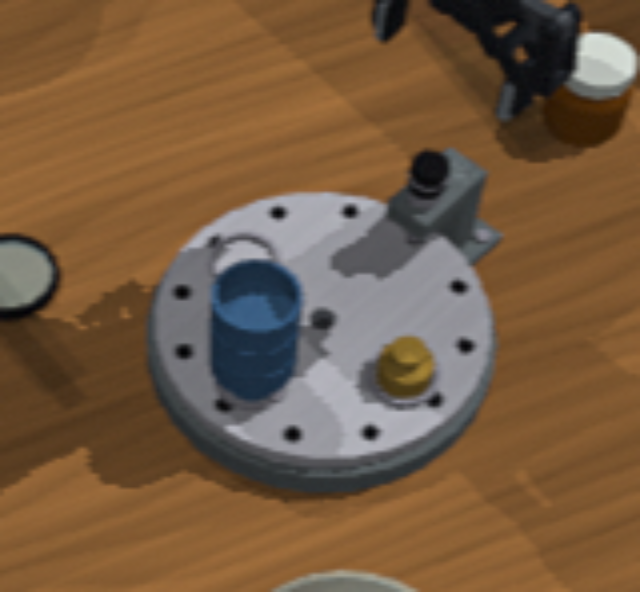

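The knob is at (322,198) in the wrist view, lined up under the gripper. The scene camera shows a straight stack with its top at about 0.16 m. I'm descending to the knob.

```bash
python3 - <<'E'
from h import *
want(.5107,.2012,.28,22.7)
E
```

```text
t 17.25 gap 0.0855 ee [0.5126 0.1998 0.401 ] F [ 0.5 -0.5  0.3] yaw 21.94
delta [-0.12 -0.2  12.1 ] [-0.01  0.03 -0.76]
```

Emit:
carry_out:
  deltas: [-0.12, -0.2, 3, 0, 0, -0.7, -0.12, -0.2, 6, 0, 0, -0.7, -0.12, -0.2, 8.5, 0, 0, -0.7, -0.12, -0.2, 10.5, 0, 0, -0.7, -0.12, -0.2, 11.6, 0, 0, -0.7, -0.12, -0.2, 12, 0, 0, -0.7, -0.12, -0.2, 12, 0, 0, -0.7, -0.12, -0.2, 12, 0, 0, -0.7]

```text
time: 18.05
ee_pos: [0.5111, 0.2013, 0.2822]
eef_rot: [0.98, 0.197, 0.001, -0.0]
wrist_force: [0.5, -0.5, -0.3]
finger_gap: 0.0855
```

```bash
python3 - <<'E'
from h import *
want(.5107,.2012,.28,22.7)
p,d,i=snap("wrist",12)
E
```

```text
t 18.05 gap 0.0855 ee [0.5111 0.2013 0.2822] F [ 0.5 -0.5 -0.3] yaw 22.71
delta [-0.04 -0.    0.22] [ 0.01 -0.07  0.01]
```

View pics/wrist12.png

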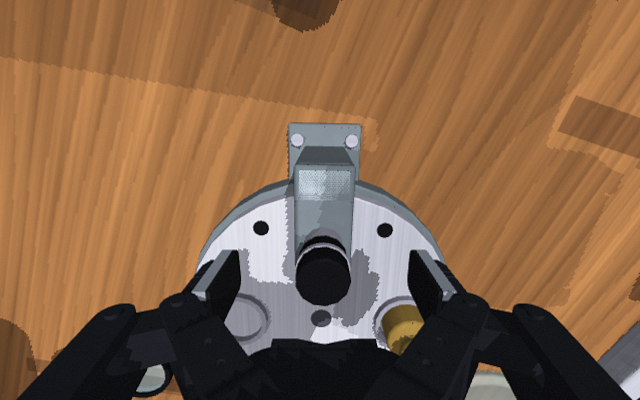

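The knob at (323,277) is centred between the pads (238 and 410). Closing.

Emit:
carry_out:
  deltas: [0, 0, 0.1, 0, 0, 0, 0, 0, 0.1, 0, 0, 0, 0, 0, 0.1, 0, 0, 0, 0, 0, 0.1, 0, 0, 0, 0, 0, 0.1, 0, 0, 0, 0, 0, 0.1, 0, 0, 0, 0, 0, 0.1, 0, 0, 0, 0, 0, 0.1, 0, 0, 0]
  fingers: 0

```text
time: 18.9
ee_pos: [0.5108, 0.2012, 0.2806]
eef_rot: [0.98, 0.197, 0.0, 0.0]
wrist_force: [-0.8, -0.8, 5.5]
finger_gap: 0.0242
```

Emit:
carry_out:
  deltas: [0, 0, -0.3, 0, 0, 0, 0, 0, -0.6, 0, 0, 0, 0, 0, -0.9, 0, 0, 0, 0, 0, -1.2, 0, 0, 0, 0, 0, -1.5, 0, 0, 0, 0, 0, -1.7, 0, 0, 0, 0, 0, -1.7, 0, 0, 0]

```text
time: 19.6
ee_pos: [0.5107, 0.2012, 0.2975]
eef_rot: [0.98, 0.197, 0.0, 0.0]
wrist_force: [1.6, 1.0, -10.9]
finger_gap: 0.0242
```

```bash
python3 - <<'E'
from h import *
want(.5107,.2012,.28,22.7)
E
```

```text
t 19.6 gap 0.0242 ee [0.5107 0.2012 0.2975] F [  1.6   1.  -10.9] yaw 22.72
delta [-0.01  0.    1.75] [ 0.   -0.    0.02]
```

The pull is 10.9 N at about 17 mm of lift, which matches the spring. Continuing to the stop.

Emit:
carry_out:
  deltas: [0, 0, -0.2, 0, 0, 0, 0, 0, -0.4, 0, 0, 0, 0, 0, -0.5, 0, 0, 0, 0, 0, -0.5, 0, 0, 0]

```text
time: 20.0
ee_pos: [0.5108, 0.2012, 0.3024]
eef_rot: [0.98, 0.197, 0.0, 0.0]
wrist_force: [2.1, 1.3, -11.5]
finger_gap: 0.0243
```

```bash
python3 - <<'E'
from h import *
want(.5107,.2012,.28,22.7)
p,d,i=snap("wrist",13)
want(.5107,.2012,.28,22.7)
E
```

```text
t 20.0 gap 0.0243 ee [0.5108 0.2012 0.3024] F [  2.1   1.3 -11.5] yaw 22.72
delta [-0.01  0.    2.24] [0.   0.   0.02]
t 20.05 gap 0.0243 ee [0.5108 0.2012 0.3024] F [  3.4   0.5 -12.1] yaw 22.71
delta [-0.01  0.    2.24] [-0.    0.    0.01]
```

View pics/wrist13.png

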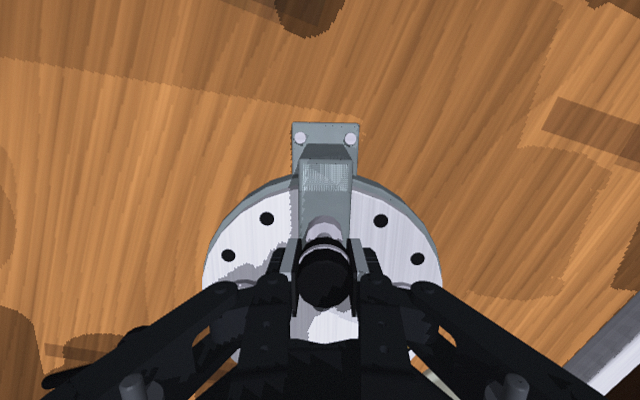

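Emit:
carry_out:
  deltas: [0, 0, -0.05, 0, 0, 0, 0, 0, -0.05, 0, 0, 0, 0, 0, -0.05, 0, 0, 0, 0, 0, -0.05, 0, 0, 0]

```text
time: 20.45
ee_pos: [0.5108, 0.2012, 0.3028]
eef_rot: [0.98, 0.197, -0.0, 0.0]
wrist_force: [2.3, 0.7, -13.7]
finger_gap: 0.0243
```

```bash
python3 - <<'E'
from h import *
want(.5107,.2012,.28,22.7)
p,d,i=snap("scene",14);C=cloud(d,i);hsv=cv2.cvtColor(p,cv2.COLOR_BGR2HSV)
m=((hsv[...,0]>100)&(hsv[...,0]<125)&(hsv[...,1]>80))&(np.hypot(C[...,0]-.573,C[...,1]-.048)<.06)
P=C[m];t=P[P[:,2]>.153];print('stack',len(t),P[:,2].max(),circ(t).round(4))
cv2.imwrite("pics/s14c.png",cv2.resize(p[100:260,270:430],None,fx=4,fy=3.7))
want(.5107,.2012,.28,22.7)
E
```

```text
t 20.45 gap 0.0243 ee [0.5108 0.2012 0.3028] F [  2.3   0.7 -13.7] yaw 22.72
delta [-0.01 -0.    2.28] [0.   0.   0.02]
stack 145 0.1653504338114844 [0.5732 0.0493 0.0258]
t 20.5 gap 0.0242 ee [0.5108 0.2012 0.3028] F [  2.2   0.3 -13.9] yaw 22.71
delta [-0.01 -0.    2.28] [0.   0.01 0.01]
```

View pics/s14c.png

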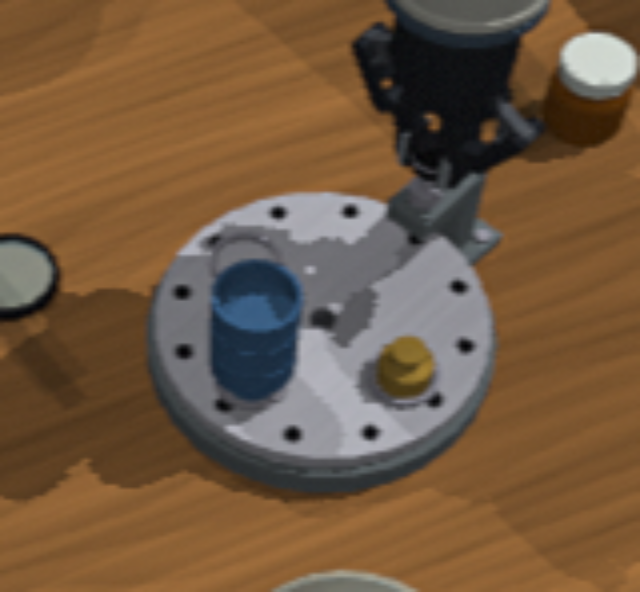

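The lift is 22 mm, the force has risen to about 13.8 N at the stop, and the stack hasn't moved. Handing in.

```bash
python3 -c "
from workcell import arm
print(arm.finish_job())"
```

```text
the job is handed in; nothing more can be done
None
```

Both loose blue crucibles are nested on the one in the turntable, and the gripper is still holding the plunger knob fully pulled up. I handed the job in at about 20.5 s of the 61 s allowed, and it reported no verdict.

**Stack:** In the last scene picture all three crucibles stand straight. The top rim is at (0.573, 0.049), where the same camera put the base crucible at the start, to within 1 mm. The highest rim reading was 0.165 m against 0.159 m expected. The single-nest check read about 6 mm high in the same way, so I put this down to depth noise. The arm also met the seat at the expected height for each crucible.

**Plunger:** The arm rose 22 mm from where it gripped. The pull was 10.9 N at 17 mm, 12 N at about 22 mm and about 13.8 N against the stop, which fits the spring. Those readings and the steady grip opening show no sign of slipping.

**One disagreement:** The finger opening on the knob read 24.2 mm, against its stated 26 mm diameter. I did not find out why.

**Everything else:** Nothing else looked disturbed in the pictures, but I did not measure the other objects again at the end.

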